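# Stow the ribbon gauge's length stop

## Robot

A 6-joint arm with a two-finger parallel gripper is mounted at the origin on a cart in front of the work surface, level with it; the furniture and walls round the work are solid. World frame = base frame: x ahead of the robot, y to its left, z up, the work surface at z = 0. Lengths are in m, angles in rad, forces in N, time in s.
With the tool pointing down it reaches from about 0.4 to 0.825 m from the base axis. Payload 7 kg.
Tool frame: the origin (TCP) lies midway between the tips of the shut fingers; the grasp point (between the pads) lies 19 mm behind it; z points along the fingers, y is the line along which they close (so a half turn about z gives the same grasp; the last joint's range is limited). The gripper opens to 88 mm and grips with 3 to 60 N. Pads are 19 mm wide; open, the fingers measure 130 mm over their backs; the gripper's body (78 mm by 193 mm) begins 47 mm behind the grasp point.
Start: joints at [1.633, 0.359, 0.012, 0, -1.224, -0.288], TCP at [0.151, 0.658, 0.227] pointing down, gripper open.
Joint ranges: [-3.07, 3.07], [-1.43, 2.12], [-1.02, 1.25], [-3.03, 1.67], [-3.05, -0], [-3.03, 3.03]. Speed limits (rad/s): [2.39, 2.39, 3.01, 3.14, 3.14, 3.14].

## Interface

Orientations are given as [roll, pitch, yaw] about the fixed x, y, z axes, in that order (R = Rz(yaw) Ry(pitch) Rx(roll)).
In Python, from station import get_state, grab_frame, calibration, job_done, boxes_of, regions_of, spot_point gives the robot as it stands. The module is installed in compiled form; this text tells all that it offers.
- The arm moves only by the tool arm_command, never from a script. Its argument "commands" is a list of rows, each an object of numbers: "tx", "ty", "tz": the shift along the tool's x, y, z each as a share of 25 cm, from -1 to 1; "twist": the turn about the tool's z as a share of 180 degrees, from -1 to 1. A call has exactly 8 rows; each row is the pose to reach, as a shift and turn from the pose commanded when the call began, along the tool's axes at that moment, turning the shorter way round; what a row does not reach only later rows make up. A row lasts 1/12 s, in which the tool goes at most 41.7 mm and 7.16 degrees, less where a joint would pass 70% of its speed; a pose out of reach is approached as far as the arm can. A call with a number of a shift or a turn outside -1 to 1 is refused whole. A call with a gripper value outside its range is refused whole. "claw" is the opening, from 0 (shut) to 1 (fully open), set as the call begins (left out, the last holds). The fingers move at their own pace and stop on an object; "grip_force" is the grip in N (left out, the last holds). Time passes only in rows, so rows that repeat a pose let the fingers close, or fill a call up. It gives the time, the measured TCP pose, the force, the opening and the grip force at its end, in the units of the state.
- get_state(): the state, without advancing time (a new reading comes with each control period).
- grab_frame(name): name is "scene" or "top" or "wrist"; returns the picture (384x512x3 uint8, red, green, blue); there is no depth.
- calibration(name): a dict with "camera_matrix" (3x3 intrinsics, pixels), "extrinsics" (4x4, takes a point from camera to world coordinates). Camera axes: x right, y down, z forward; pixel columns grow to the right and rows downward; lengths in m; the calibration is good to about 2 mm. A picture is of the moment at which its call begins: read the wrist's pose just before it. calibration takes no time and is no camera call; for the wrist camera it gives the pose at the moment of the call.
- job_done(): hands the job in; it is judged then, once.
Trained networks look in the newest picture that a camera, given by its name, has taken for a name from the list of things; names that differ only in an ending like _2 or _b are one class to them, and where a whole thing is asked for, a point or a joint stands for the part that bears it (a point fixed in the world has none). Each returns a list of dicts, best first, with "score" (0 to 1); they miss things now and then, are a little off and sometimes report something else, mostly with a low value. They report only what shows in the picture. A call takes as long as a camera call. They do not tell look-alikes from the thing itself.
- boxes_of(query, camera): "rect" ([left, top, right, bottom] in pixels, round what is visible of it).
- regions_of(query, camera): "region" (384x512 bool, what is visible of it) and "rect" ([left, top, right, bottom] in pixels, round what is visible of it).
- spot_point(query, camera): "uv" ([column, row] in pixels: a listed point, or the origin of a listed thing).
The state is a dict: "t": time; "q": joint angles; "qd": joint speeds; "joint_efforts": joint torques, N m; "eef_pos": TCP position; "ee_rot": TCP orientation; "force": force on the tool from outside, world axes, zero at the start; "moment": the same for the moment, N m; "width": finger opening in m; "gripper_force": force on a finger pad.
Only numpy, scipy, OpenCV 4.12 (cv2) and the standard library are available. Lean on these libraries where they do the work, as an engineer would, in place of code of your own. Each camera call takes 0.05 s, during which the arm holds its last target. There are 200 camera calls.

## Task

The length stop on the ribbon gauge is captive in its T-track: slide it along to the track's open end and off, then stand it upright in the square wooden tray (not the long tray with the pen) and let go. Leave the hand stamp where it stands.

Things in the scene. Friction and masses are not known exactly. Their poses are not given: they have to be found in the camera images.
- stop_grip (a point): Grip of the length stop: centre of its upright wooden plate, 36 (x) x 14 (y, along the track; pinch this) x 48 mm tall. Under the plate: block 36 x 40 x 16 mm high, neck 10 wide x 7 high, T-foot 26 x 50 (y) x 7 mm; underside 54 mm below this point, z up. The foot runs under the track's lips: it slides along y, cannot be lifted until out of the open end. Play 1.5-2 mm; 0.15 kg; plain friction.
- open_end (a point): Slot centre at the T-track's open end, on the track's top, 31 mm above the worktop. Track: fixed, level, 260 mm long, 46 wide, on a dark board 80 wide that ends flush here. +y: along the track to its closed end (dark cap, 38 mm high). On the track, stop_grip is 40 mm above this point; the foot is free once stop_grip is over 25 mm beyond the end (y < -25 mm). Past the end is bare worktop.
- stop_tray: Square wooden tray, empty, fixed, 120 x 120 x 24 mm high, walls and floor 5 mm thick; origin at the centre of its underside on the worktop, z up. The stop may stand in it turned any way. The long narrow tray (70 x 160 mm) with a pen in it is the wrong one; the two change places.
- stamp: Wooden hand stamp with a turned knob, 32 x 44 x 65 mm, loose, standing beyond the track; origin at the centre of its underside. Not to be moved.
Things that resemble listed ones, but are neither listed nor needed, are in the scene too. What is shaped like the part that bears stop_grip but yellow is not meant.

How it is judged:
On the way:
1. the stop is slid to the open end of the track, still at the track's level (y of stop_grip in the frame of open_end between -0.12 and -0.01 m and z of stop_grip in the frame of open_end below 0.075 m and x of stop_grip in the frame of open_end between -0.03 and 0.03 m).
At the end, for the whole second after the job is handed in: The stop stands on its foot on the floor of the square tray, upright within 11 degrees, its centre within 45 mm of the tray's centre along each side (anywhere within the walls), released and at rest; the stamp has not been moved more than 30 mm or tipped (x of stop_grip in the frame of stop_tray between -0.045 and 0.045 m and y of stop_grip in the frame of stop_tray between -0.045 and 0.045 m and z of stop_grip in the frame of stop_tray between 0.05 and 0.068 m and angle between stop_grip's own z axis and vertical below 0.2 rad); the robot touches nothing.
It fails at once if the stamp is knocked: moved more than 30 mm or tipped (distance of stamp from where it was at the start of the episode above 0.03 m or angle between stamp's own z axis and vertical above 0.5 rad).
It also fails if it takes over 45 s, if anything falls off the work surface, if the arm or the gripper's body presses on something with over 40 N, if the wrist force passes 120 N, or if a joint passes its speed limit or range.

## Working session

There is one attempt and no reset: what is moved stays moved. The work goes in short steps, Python scripts to look and compute and a tool call to move; the robot and the scene stay as the last step left them, time stands still between calls to the robot, and variables do not carry over. Pictures are saved under pics/ and viewed, at most 10 in all, crops included, and the job is handed in when it is done.

Besides the shell and the picture viewer there is one more tool, called as a command line: name --argument value ..., lists and objects as JSON in quotes. arm_command: Moves the arm, as the interface text tells. Shift numbers are shares of 25 cm and turn numbers shares of 180 degrees, none past 1 either way. Its arguments: {"type":"object","properties":{"commands":{"type":"array"},"claw":{"type":"number"},"grip_force":{"type":"number"}},"required":["commands"]}

```bash
mkdir -p pics
cat > h.py <<'E'
import numpy as np, cv2
from station import *
def ray(cam,uv,z):
    c=calibration(cam);K=np.array(c["camera_matrix"]);T=np.array(c["extrinsics"])
    d=T[:3,:3]@np.linalg.solve(K,[uv[0],uv[1],1]);o=T[:3,3]
    return o+d*(z-o[2])/d[2]
def proj(cam,p):
    c=calibration(cam);K=np.array(c["camera_matrix"]);T=np.linalg.inv(np.array(c["extrinsics"]))
    q=K@(T[:3,:3]@np.asarray(p)+T[:3,3]);return q[:2]/q[2]
E
python3 - <<'E'
from h import *
s=get_state();print(s['t'],s['eef_pos'],s['ee_rot'],s['width'],s['force'])
ims=[]
Z={'stop_grip':.071,'open_end':.031,'stop_tray':0,'stamp':0}
for cam in['top','scene']:
    im=grab_frame(cam);cv2.imwrite(f'pics/{cam}0.png',cv2.cvtColor(im,4));ims.append(im)
    print(cam,np.array(calibration(cam)['extrinsics']).round(3).tolist())
    for n,z in Z.items():
        for r in spot_point(n,cam)[:4]:print(cam,n,round(r['score'],2),np.round(r['uv']),ray(cam,r['uv'],z).round(3))
E
```

```text
0.0 [0.15104505 0.65738675 0.22563746] [ 3.13997487e+00 -1.04996714e-04 -2.25986646e-01] 0.08735866833007705 [-0.49331239  0.11673645  0.19392454]
top [[0.022, -0.988, 0.153, 0.39], [-1.0, -0.021, 0.006, -0.05], [-0.003, -0.153, -0.988, 0.924], [0.0, 0.0, 0.0, 1.0]]
top stop_grip 0.76 [152. 180.] [0.547 0.195 0.071]
top stop_grip 0.68 [222. 225.] [0.446 0.026 0.071]
top open_end 0.83 [272. 220.] [ 0.462 -0.09   0.031]
top stop_tray 0.96 [355. 171.] [ 0.594 -0.303  0.   ]
top stamp 0.52 [230. 175.] [0.577 0.017 0.   ]
scene [[0.576, -0.574, 0.583, 0.026], [-0.818, -0.392, 0.422, -0.401], [-0.013, -0.719, -0.694, 0.669], [0.0, 0.0, 0.0, 1.0]]
scene stop_grip 0.66 [182. 160.] [0.527 0.175 0.071]
scene stop_grip 0.63 [205. 207.] [0.438 0.026 0.071]
scene open_end 0.83 [259. 236.] [ 0.465 -0.092  0.031]
scene stop_tray 0.65 [379. 252.] [ 0.593 -0.309  0.   ]
scene stamp 0.72 [250. 192.] [0.587 0.02  0.   ]
```

View pics/top0.png

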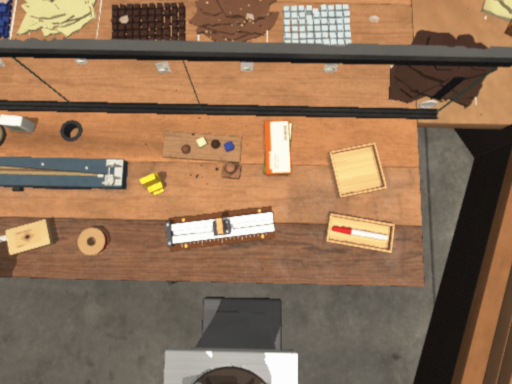

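View pics/scene0.png

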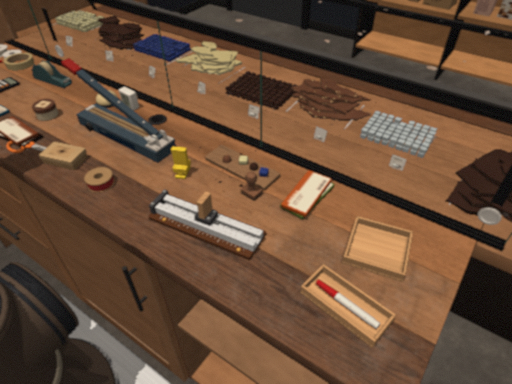

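Run:
```python
from h import *
a=cv2.imread('pics/top0.png')[195:260,155:290];b=cv2.imread('pics/scene0.png')[180:265,140:275]
a=cv2.resize(a,None,fx=5.5,fy=4.0,interpolation=2) if 0 else cv2.resize(a,None,fx=4,fy=4,interpolation=2);b=cv2.resize(b,None,fx=3.8,fy=3.8,interpolation=2)
w=540;o=np.zeros((600,w,3),np.uint8);o[:260,:540]=a;o[265:265+b.shape[0],:b.shape[1]]=b
cv2.imwrite('pics/crop.png',o)
```

```text
(no output)
```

View pics/crop.png

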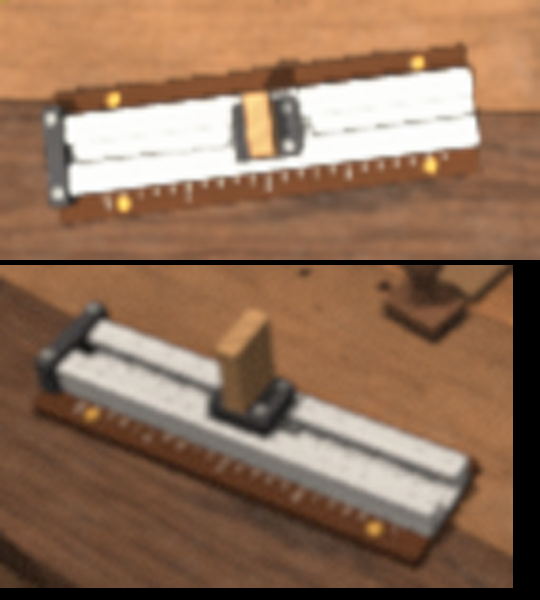

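The crop shows the wooden-plate stop at top pixel (221,226) on the white track. Its open end is at (273,222) and the dark cap at (168,234). The look-alike is the yellow one at top (152,182), so I choose the wooden stop. The square tray is at (357,170), the pen tray at (361,232) and the stamp at (231,172).

Run:
```python
from h import *
e=ray('top',(273.5,222),.031);c=ray('top',(171.5,233.7),.031);d=c-e
print(e,c,np.linalg.norm(d),np.arctan2(-d[0],d[1]))
for uv in[(222,226),(220,225.5)]:
  for z in (.071,.095):print(ray('top',uv,z))
# plan tool shift
s=get_state();y=s['ee_rot'][2];X=np.array([np.cos(y),np.sin(y)]);Y=np.array([np.sin(y),-np.cos(y)])
for p in[(.40,.32),(.442,.03)]:
    v=np.array(p)-s['eef_pos'][:2];print(p,v@X/.25,v@Y/.25)
```

```text
[ 0.45773911 -0.09489964  0.031     ] [0.42412844 0.15144413 0.031     ] 0.24862609030275346 0.135600754672708
[0.44286742 0.02633267 0.071     ]
[0.44137922 0.02419683 0.095     ]
[0.44392377 0.03100952 0.071     ]
[0.44240584 0.02874203 0.095     ]
(0.4, 0.32) 1.2726990536971101 1.0941239344601141
(0.442, 0.03) 1.6961235193637352 2.1870721134123157
```

arm_command --commands '[{"tx":1,"ty":0.86,"twist":-0.115},{"tx":1,"ty":0.86,"twist":-0.115},{"tx":1,"ty":0.86,"twist":-0.115},{"tx":1,"ty":0.86,"twist":-0.115},{"tx":1,"ty":0.86,"twist":-0.115},{"tx":1,"ty":0.86,"twist":-0.115},{"tx":1,"ty":0.86,"twist":-0.115},{"tx":1,"ty":0.86,"twist":-0.115}]' --claw 1 --grip_force 25

```text
invalid input
```

```bash
cat >> h.py <<'E'
def plan(*ps):
    s=get_state();y=s['ee_rot'][2];X=np.array([np.cos(y),np.sin(y)]);Y=np.array([np.sin(y),-np.cos(y)])
    print('t',s['t'],'pos',np.round(s['eef_pos'],4),'rot',np.round(s['ee_rot'],3),'w',round(s['width'],4),'F',np.round(s['force'],1))
    for p in ps:
        v=np.array(p[:2])-s['eef_pos'][:2];print(p,'tx %.3f ty %.3f tz %.3f'%(v@X/.25,v@Y/.25,(s['eef_pos'][2]-p[2])/.25))
E
python3 -c "
from h import *
plan((.442,.03,.2))"
```

```text
t 0.5 pos [0.1511 0.6578 0.2265] rot [ 3.142 -0.    -0.226] w 0.0877 F [-0.3  0.3  0.4]
(0.442, 0.03, 0.2) tx 1.696 ty 2.187 tz 0.106
```

arm_command --commands '[{"tx":1,"ty":0.86,"tz":0,"twist":-0.115},{"tx":1,"ty":0.86,"tz":0,"twist":-0.115},{"tx":1,"ty":0.86,"tz":0,"twist":-0.115},{"tx":1,"ty":0.86,"tz":0,"twist":-0.115},{"tx":1,"ty":0.86,"tz":0,"twist":-0.115},{"tx":1,"ty":0.86,"tz":0,"twist":-0.115},{"tx":1,"ty":0.86,"tz":0,"twist":-0.115},{"tx":1,"ty":0.86,"tz":0,"twist":-0.115}]' --claw 1 --grip_force 25

```text
t: 1.17
eef_pos: [0.3475, 0.3903, 0.227]
ee_rot: [-3.141, -0.0, 0.136]
force: [0.3, 0.8, 0.6]
width: 0.0878
gripper_force: 0.0
```

```bash
python3 -c "
from h import *
plan((.442,.03,.2))"
```

```text
t 1.1667 pos [0.3475 0.3903 0.227 ] rot [-3.141 -0.     0.136] w 0.0878 F [0.3 0.8 0.6]
(0.442, 0.03, 0.2) tx 0.180 ty 1.479 tz 0.108
```

arm_command --commands '[{"tx":0.17,"ty":1,"tz":0,"twist":0},{"tx":0.17,"ty":1,"tz":0,"twist":0},{"tx":0.17,"ty":1,"tz":0,"twist":0},{"tx":0.17,"ty":1,"tz":0,"twist":0},{"tx":0.17,"ty":1,"tz":0,"twist":0},{"tx":0.17,"ty":1,"tz":0,"twist":0},{"tx":0.17,"ty":1,"tz":0,"twist":0},{"tx":0.17,"ty":1,"tz":0,"twist":0}]'

```text
t: 1.83
eef_pos: [0.423, 0.1482, 0.2269]
ee_rot: [-3.141, -0.001, 0.131]
force: [-0.4, 0.8, 0.2]
width: 0.0875
gripper_force: 0.0
```

```bash
python3 -c "
from h import *
plan((.442,.03,.17))"
```

```text
t 1.8333 pos [0.423  0.1482 0.2269] rot [-3.141e+00 -1.000e-03  1.310e-01] w 0.0875 F [-0.4  0.8  0.2]
(0.442, 0.03, 0.17) tx 0.014 ty 0.479 tz 0.228
```

arm_command --commands '[{"tx":0.014,"ty":0.46,"tz":0.2,"twist":0},{"tx":0.014,"ty":0.46,"tz":0.2,"twist":0},{"tx":0.014,"ty":0.46,"tz":0.2,"twist":0},{"tx":0.014,"ty":0.46,"tz":0.2,"twist":0},{"tx":0.014,"ty":0.46,"tz":0.2,"twist":0},{"tx":0.014,"ty":0.46,"tz":0.2,"twist":0},{"tx":0.014,"ty":0.46,"tz":0.2,"twist":0},{"tx":0.014,"ty":0.46,"tz":0.2,"twist":0}]'

```text
t: 2.5
eef_pos: [0.4419, 0.0384, 0.1771]
ee_rot: [-3.141, -0.001, 0.138]
force: [-0.1, 0.2, -0.5]
width: 0.0876
gripper_force: 0.0
```

Run:
```python
from h import *
s=get_state();im=grab_frame('wrist');cv2.imwrite('pics/w1.png',cv2.cvtColor(im,4))
for r in spot_point('stop_grip','wrist')[:3]:print(r,ray('wrist',r['uv'],.071))
for r in spot_point('open_end','wrist')[:3]:print(r,ray('wrist',r['uv'],.031))
p=ray('wrist',spot_point('stop_grip','wrist')[0]['uv'],.071)
plan((p[0],p[1],.056))
```

```text
{'uv': [260.6, 191.8], 'score': 0.71} [0.4394108  0.02880515 0.071     ]
{'uv': [48.9, 13.3], 'score': 0.66} [0.54739354 0.19357589 0.071     ]
{'uv': [398.5, 177.3], 'score': 0.81} [ 0.45860133 -0.09667879  0.031     ]
t 2.7 pos [0.4416 0.0377 0.1768] rot [-3.141e+00 -1.000e-03  1.370e-01] w 0.0876 F [-1.1 -0.2 -0.5]
(np.float64(0.43928344339008496), np.float64(0.0283926238615776), 0.056) tx -0.014 ty 0.036 tz 0.483
```

View pics/w1.png

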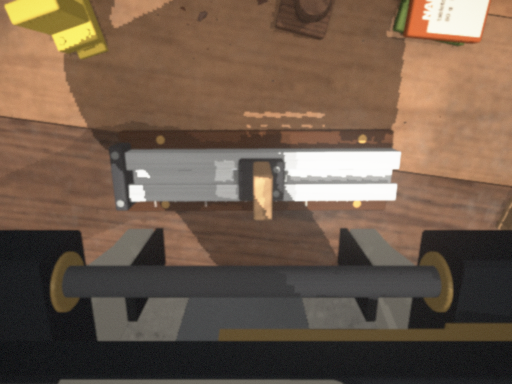

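The wrist view has the wooden stop's plate at (262,190), between and aligned with the fingers, and the open end at (398,177). I descend.

arm_command --commands '[{"tx":-0.01,"ty":0.036,"tz":0.12,"twist":0},{"tx":-0.01,"ty":0.036,"tz":0.24,"twist":0},{"tx":-0.01,"ty":0.036,"tz":0.35,"twist":0},{"tx":-0.01,"ty":0.036,"tz":0.43,"twist":0},{"tx":-0.01,"ty":0.036,"tz":0.48,"twist":0},{"tx":-0.01,"ty":0.036,"tz":0.48,"twist":0},{"tx":-0.01,"ty":0.036,"tz":0.48,"twist":0},{"tx":-0.01,"ty":0.036,"tz":0.48,"twist":0}]'

```text
t: 3.37
eef_pos: [0.441, 0.0281, 0.0574]
ee_rot: [-3.141, -0.001, 0.136]
force: [-0.1, 0.2, 0.1]
width: 0.0876
gripper_force: 0.0
```

arm_command --commands '[{"tx":0,"ty":0,"tz":0,"twist":0},{"tx":0,"ty":0,"tz":0,"twist":0},{"tx":0,"ty":0,"tz":0,"twist":0},{"tx":0,"ty":0,"tz":0,"twist":0},{"tx":0,"ty":0,"tz":0,"twist":0},{"tx":0,"ty":0,"tz":0,"twist":0},{"tx":0,"ty":0,"tz":0,"twist":0},{"tx":0,"ty":0,"tz":0,"twist":0}]' --claw 0 --grip_force 20

```text
t: 4.03
eef_pos: [0.4403, 0.0276, 0.0566]
ee_rot: [3.142, 0.0, 0.135]
force: [-0.5, 0.4, -0.7]
width: 0.0396
gripper_force: 0.0
```

arm_command --commands '[{"tx":0,"ty":0,"tz":0,"twist":0},{"tx":0,"ty":0,"tz":0,"twist":0},{"tx":0,"ty":0,"tz":0,"twist":0},{"tx":0,"ty":0,"tz":0,"twist":0},{"tx":0,"ty":0,"tz":0,"twist":0},{"tx":0,"ty":0,"tz":0,"twist":0},{"tx":0,"ty":0,"tz":0,"twist":0},{"tx":0,"ty":0,"tz":0,"twist":0}]'

```text
t: 4.7
eef_pos: [0.4403, 0.0277, 0.0565]
ee_rot: [-3.142, -0.0, 0.135]
force: [0.5, 1.0, -1.0]
width: 0.0136
gripper_force: 20.0
```

```bash
python3 -c "
from h import *
plan((.4585+.005,-.095-.035,.057),(.466,-.15,.057))"
```

```text
t 4.7 pos [0.4403 0.0277 0.0565] rot [-3.142 -0.     0.135] w 0.0136 F [ 0.5  1.  -1. ]
(0.4635, -0.13, 0.057) tx 0.007 ty 0.637 tz -0.002
(0.466, -0.15, 0.057) tx 0.006 ty 0.718 tz -0.002
```

arm_command --commands '[{"tx":0,"ty":0.04,"tz":0,"twist":0},{"tx":0,"ty":0.08,"tz":0,"twist":0},{"tx":0.001,"ty":0.13,"tz":0,"twist":0},{"tx":0.001,"ty":0.18,"tz":0,"twist":0},{"tx":0.002,"ty":0.23,"tz":0,"twist":0},{"tx":0.002,"ty":0.28,"tz":0,"twist":0},{"tx":0.003,"ty":0.33,"tz":0,"twist":0},{"tx":0.003,"ty":0.36,"tz":0,"twist":0}]'

```text
t: 5.37
eef_pos: [0.4531, -0.0631, 0.0566]
ee_rot: [3.142, 0.0, 0.134]
force: [-0.9, 1.1, 2.4]
width: 0.014
gripper_force: 20.0
```

arm_command --commands '[{"tx":0,"ty":0.05,"tz":0,"twist":0},{"tx":0,"ty":0.1,"tz":0,"twist":0},{"tx":0.001,"ty":0.15,"tz":0,"twist":0},{"tx":0.001,"ty":0.2,"tz":0,"twist":0},{"tx":0.002,"ty":0.25,"tz":0,"twist":0},{"tx":0.002,"ty":0.3,"tz":0,"twist":0},{"tx":0.002,"ty":0.34,"tz":0,"twist":0},{"tx":0.002,"ty":0.34,"tz":0,"twist":0}]'

```text
t: 6.03
eef_pos: [0.4649, -0.1472, 0.0563]
ee_rot: [3.142, 0.001, 0.134]
force: [0.5, 0.8, -1.5]
width: 0.0139
gripper_force: 20.0
```

Run:
```python
from h import *
im=grab_frame('top');im2=grab_frame('scene')
r=regions_of('stop_tray','scene')[0];print(r['rect'],r['score'])
a=cv2.resize(im[120:260,215:405],None,fx=3,fy=3);b=im2[170:350,180:440]
b=cv2.resize(b,None,fx=.9,fy=.9)
o=np.zeros((590,570,3),np.uint8);o[:420]=a;o[425:425+b.shape[0],:b.shape[1]]=b
cv2.imwrite('pics/c2.png',cv2.cvtColor(o,4))
plan((.592,-.306,.15))
```

```text
[341.9, 218.2, 412.8, 278.7] 0.73
t 6.1833 pos [ 0.4647 -0.1458  0.0564] rot [-3.141e+00  1.000e-03  1.350e-01] w 0.0141 F [ 0.1  1.1 -1.7]
(0.592, -0.306, 0.15) tx 0.418 ty 0.704 tz -0.375
```

View pics/c2.png

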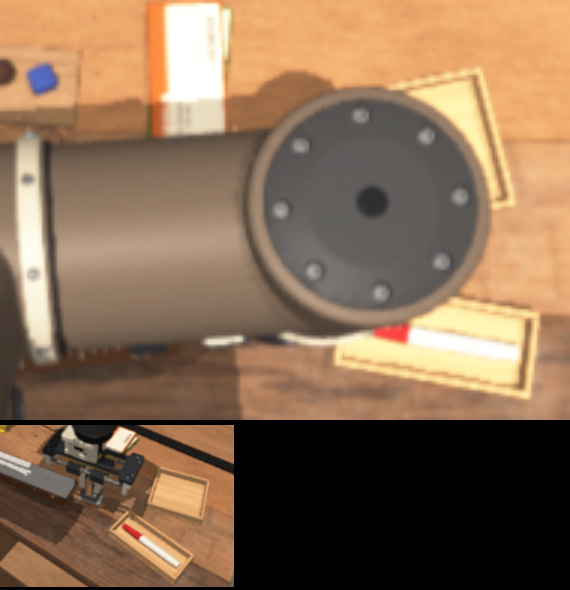

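The stop is clear of the open end and in the fingers. The square tray is empty at about top (357,170). I lift and carry.

arm_command --commands '[{"tx":0,"ty":0,"tz":-0.1,"twist":0},{"tx":0,"ty":0.02,"tz":-0.2,"twist":0},{"tx":0.02,"ty":0.06,"tz":-0.3,"twist":0},{"tx":0.08,"ty":0.15,"tz":-0.38,"twist":0},{"tx":0.16,"ty":0.27,"tz":-0.4,"twist":0},{"tx":0.24,"ty":0.4,"tz":-0.4,"twist":0},{"tx":0.32,"ty":0.52,"tz":-0.4,"twist":0},{"tx":0.38,"ty":0.62,"tz":-0.4,"twist":0}]'

```text
t: 6.85
eef_pos: [0.5818, -0.2874, 0.1565]
ee_rot: [3.141, -0.0, 0.136]
force: [1.0, 0.1, -1.4]
width: 0.0139
gripper_force: 20.0
```

Run:
```python
from h import *
im=grab_frame('wrist');cv2.imwrite('pics/w2.png',cv2.cvtColor(im,4))
for r in spot_point('stop_tray','wrist')[:3]:print(r,ray('wrist',r['uv'],0))
for r in spot_point('stop_grip','wrist')[:3]:print(r)
plan((.593,-.306,.15),(.593,-.306,.0445))
```

```text
{'uv': [268.0, 163.4], 'score': 0.75} [ 0.59338095 -0.30434849  0.        ]
t 7.0 pos [ 0.5807 -0.2871  0.1551] rot [-3.141e+00  2.000e-03  1.340e-01] w 0.0135 F [-1.6 -0.8 -2.2]
(0.593, -0.306, 0.15) tx 0.039 ty 0.081 tz 0.020
(0.593, -0.306, 0.0445) tx 0.039 ty 0.081 tz 0.442
```

View pics/w2.png

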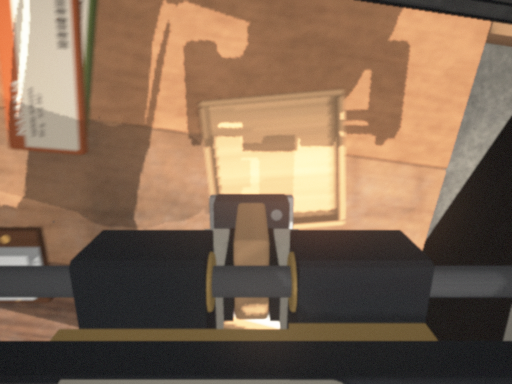

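The wrist view shows the stop upright in the grip with the square tray ahead of it, centred at (272,160) and aligned. I shift and lower.

arm_command --commands '[{"tx":0.039,"ty":0.078,"tz":0,"twist":0},{"tx":0.039,"ty":0.078,"tz":0.08,"twist":0},{"tx":0.039,"ty":0.078,"tz":0.17,"twist":0},{"tx":0.039,"ty":0.078,"tz":0.26,"twist":0},{"tx":0.039,"ty":0.078,"tz":0.34,"twist":0},{"tx":0.039,"ty":0.078,"tz":0.39,"twist":0},{"tx":0.039,"ty":0.078,"tz":0.41,"twist":0},{"tx":0.039,"ty":0.078,"tz":0.42,"twist":0}]'

```text
t: 7.67
eef_pos: [0.5922, -0.3036, 0.051]
ee_rot: [-3.141, 0.001, 0.136]
force: [0.2, 0.5, -2.8]
width: 0.0135
gripper_force: 20.0
```

arm_command --commands '[{"tx":0,"ty":0,"tz":0.003,"twist":0},{"tx":0,"ty":0,"tz":0.006,"twist":0},{"tx":0,"ty":0,"tz":0.01,"twist":0},{"tx":0,"ty":0,"tz":0.014,"twist":0},{"tx":0,"ty":0,"tz":0.018,"twist":0},{"tx":0,"ty":0,"tz":0.02,"twist":0},{"tx":0,"ty":0,"tz":0.02,"twist":0},{"tx":0,"ty":0,"tz":0.02,"twist":0}]'

```text
t: 8.33
eef_pos: [0.5925, -0.3044, 0.0466]
ee_rot: [3.142, -0.0, 0.135]
force: [-0.2, 1.0, -2.4]
width: 0.014
gripper_force: 20.0
```

arm_command --commands '[{"tx":0,"ty":0,"tz":0.002,"twist":0},{"tx":0,"ty":0,"tz":0.004,"twist":0},{"tx":0,"ty":0,"tz":0.006,"twist":0},{"tx":0,"ty":0,"tz":0.008,"twist":0},{"tx":0,"ty":0,"tz":0.01,"twist":0},{"tx":0,"ty":0,"tz":0.01,"twist":0},{"tx":0,"ty":0,"tz":0.01,"twist":0},{"tx":0,"ty":0,"tz":0.01,"twist":0}]'

```text
t: 9.0
eef_pos: [0.5926, -0.3044, 0.0446]
ee_rot: [3.141, -0.0, 0.136]
force: [-2.3, 1.7, 5.6]
width: 0.0138
gripper_force: 20.0
```

Contact: the vertical force is now positive. I release.

arm_command --commands '[{"tx":0,"ty":0,"tz":0,"twist":0},{"tx":0,"ty":0,"tz":0,"twist":0},{"tx":0,"ty":0,"tz":0,"twist":0},{"tx":0,"ty":0,"tz":0,"twist":0},{"tx":0,"ty":0,"tz":0,"twist":0},{"tx":0,"ty":0,"tz":0,"twist":0},{"tx":0,"ty":0,"tz":0,"twist":0},{"tx":0,"ty":0,"tz":0,"twist":0}]' --claw 0.8

```text
t: 9.67
eef_pos: [0.5925, -0.3043, 0.044]
ee_rot: [-3.142, 0.0, 0.136]
force: [0.2, -0.1, -0.2]
width: 0.0618
gripper_force: 0.0
```

arm_command --commands '[{"tx":0,"ty":0,"tz":-0.03,"twist":0},{"tx":0,"ty":0,"tz":-0.08,"twist":0},{"tx":0,"ty":0,"tz":-0.16,"twist":0},{"tx":0,"ty":0,"tz":-0.26,"twist":0},{"tx":0,"ty":0,"tz":-0.36,"twist":0},{"tx":0,"ty":0,"tz":-0.44,"twist":0},{"tx":-0.1,"ty":0,"tz":-0.48,"twist":0},{"tx":-0.2,"ty":0,"tz":-0.48,"twist":0}]'

```text
t: 10.33
eef_pos: [0.5448, -0.3117, 0.1684]
ee_rot: [3.139, -0.005, 0.137]
force: [0.1, -0.8, -0.8]
width: 0.0699
gripper_force: 0.0
```

Run:
```python
from h import *
im=grab_frame('wrist');cv2.imwrite('pics/w3.png',cv2.cvtColor(im,4))
for r in spot_point('stop_grip','wrist')[:2]:print(r,ray('wrist',r['uv'],.059))
for r in spot_point('stop_tray','wrist')[:2]:print(r,ray('wrist',r['uv'],0))
plan()
```

```text
{'uv': [249.8, 124.1], 'score': 0.58} [ 0.59024119 -0.30508678  0.059     ]
t 10.4833 pos [ 0.5421 -0.3115  0.1664] rot [ 3.141e+00 -2.000e-03  1.350e-01] w 0.0701 F [ 0.1 -0.5  0.4]
```

View pics/w3.png

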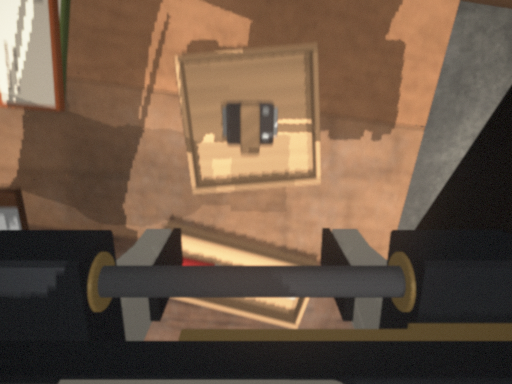

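The stop stands upright in the middle of the square tray at (249,124), and the gripper is clear of it.

```bash
python3 -c "
from station import *
print(job_done())"
```

```text
the job is handed in; nothing more can be done
None
```

The length stop was slid off the open end of the track and stands upright, released, near the centre of the square tray; the stamp was never approached, and the job was handed in about 10.5 s into the 45 s allowed (no verdict was returned).

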